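# Release the checked bracket and slide it into the bay for its hand

## Robot

A 6-joint arm with a two-finger parallel gripper is mounted at the origin on the work surface. World frame = base frame: x ahead of the robot, y to its left, z up, the work surface at z = 0. Lengths are in m, angles in rad, forces in N, time in s.
With the tool pointing down it reaches from about 0.425 to 1.125 m from the base axis. Payload 14.9 kg.
Tool frame: the origin (TCP) lies at the very end of the fingers, on their centre line; the grasp point (between the pads) lies 19 mm behind it; z points along the fingers, y is the line along which they close (so a half turn about z gives the same grasp; the last joint's range is limited). The gripper opens to 91 mm and grips with 3 to 60 N. Pads are 32 mm wide; open, the fingers measure 118 mm over their backs; the gripper's body (76 mm by 178 mm) begins 60 mm behind the grasp point.
Start: joints at [-1.336, 0.379, 1.734, -0, 1.028, -0.033], TCP at [0.185, -0.675, 0.214] pointing down, gripper open.
Joint ranges: [-2.77, 2.77], [-0.74, 2.19], [0, 2.66], [-1.06, 4.2], [0.31, 2.87], [-3.08, 3.08]. Speed limits (rad/s): [1.89, 1.89, 2.39, 3.14, 3.14, 3.14].

## Interface

Orientations are given as a 3x3 rotation matrix whose columns are the frame's x, y, z axes.
In Python, from workcell import arm gives the robot as it stands. The module is installed in compiled form; this text tells all that it offers.
- The arm moves only by the tool jog_arm, never from a script. Its argument "commands" is a list of rows, each an object with "grip": the opening in per cent of the stroke, from 0 (shut) to 100 (fully open); "linear": the shift along the tool's x, y, z in mm, a list of three; "spin": the turn about the tool's z in rad. In form: [{"grip": grip, "linear": [dx, dy, dz], "spin": spin}, ...]. A call has 1 to 12 rows; each row shifts and turns the commanded pose from where the row before left it, along the tool's axes as they then stand; what a row does not reach is not made up. A row lasts 1/10 s, in which the tool goes at most 50 mm and 8.59 degrees, less where a joint would pass 70% of its speed; a pose out of reach is approached as far as the arm can. A call with a gripper value outside its range is refused whole. The fingers move at their own pace and stop on an object; "squeeze" is the grip in N (left out, the last holds). Time passes only in rows, so rows that do not move let the fingers close. It gives the time, the measured TCP pose, the force, the opening and the grip force at its end, in the units of the state.
- arm.state(): the state, without advancing time (a new reading comes with each control period).
- arm.capture(name): name is "side" or "top" or "wrist"; returns a dict with "color" (420x560x3 uint8, red, green, blue), "K" (3x3 intrinsics, pixels), "position" and "attitude" of the camera in the world; the wrist camera has in their place "tool_from_camera" (4x4, takes a point from camera to tool coordinates, whose origin is the TCP and whose axes are the flange's). Camera axes: x right, y up, looking along -z (the intrinsics and any distortion apply to the point x, -y, -z); pixel columns grow to the right and rows downward; lengths in m; the calibration is good to about 2 mm. The wrist camera is an equidistant fisheye: a pixel r from the principal point sees the ray r / f radians off the axis. A picture is of the moment at which its call begins: read the wrist's pose just before it. There is no depth.
- arm.close_job(): hands the job in; it is judged then, once.
The state is a dict: "time": time; "joint_pos": joint angles; "joint_vel": joint speeds; "tau": joint torques, N m; "tool_pos": TCP position; "eef_rot": TCP orientation; "ft_force": force on the tool from outside, world axes, zero at the start; "ft_torque": the same for the moment, N m; "gripper_width": finger opening in m; "grasp_force": force on a finger pad.
Only numpy, scipy, OpenCV 4.12 (cv2) and the standard library are available. Lean on these libraries where they do the work, as an engineer would, in place of code of your own. Each camera call takes 0.05 s, during which the arm holds its last target. There are 200 camera calls.

## Task

The bracket in the middle of the sorting slide is held between two stop pins. Push the release knob's lever round clockwise (seen from above) until it clicks past its detent and stays there, which draws the pins down; then slide the bracket along the channel, without lifting it out, so that it lies flat and wholly inside the yellow bay whose sample bracket is of the same hand, not its mirror image. Do not disturb the tools, jar and punch box standing around the slide.

Things in the scene. Friction and masses are not known exactly. Their poses are not given: they have to be found in the camera images.
- board: The sorting slide: a fixed blue board 290 (x, -140 to +150) x 350 (y) x 24 mm thick. Origin on its underside, on the bench, under the middle of the channel. Its y axis runs along the channel, x across it. The samples lie on the -x side of the channel, the knob stands on the +x side.
- channel (a point): Middle of the channel's floor, 24 mm above the bench; axes as the board's. The channel is 72 mm wide (x -36 to +36) between steel rails 8 mm wide, 14 mm high above the floor, and is closed by end stops of that height with inner faces at y = +160 and -160 mm. The two bays are its yellow floors, |y| from 55 to 160 mm; they start empty.
- bracket: Loose left-hand aluminium corner bracket, about 0.17 kg, in the middle of the channel, axes about as the board's. Origin on its underside (on the floor). Base 8 mm thick, x -33 to +29, y -40 to +40 mm; upright flange along its -x edge; a lower cheek, 7 mm thick, top at z = 30 mm, across its +y end (x -26 to +18); a black hole towards -y. 3 to 7 mm of side play; slides under a few N.
- flange (a point): Top edge of the loose bracket's upright flange, at its middle: x = -29.5, y = 0, z = 38 mm of the bracket. The flange is 7 mm thick and 80 mm long in y; its end faces, 40 mm either way from here, are good to push on.
- pin_a (a point): Top centre of the brass stop pin at x = -5, y = +51 mm of the board; 10 mm thick, stands 12 mm above the floor and blocks the bracket until the knob draws it 2 mm below the floor.
- pin_b (a point): Top centre of the other, equal pin, at x = -5, y = -51 mm of the board.
- sample_left: Fixed left-hand sample: a bracket just like the loose one, turned the same way, on a black plate 76 x 94 x 4 mm beside the bay for left-hand brackets; which end of the channel that is varies. Origin under the plate's centre, 24 mm above the bench; axes as the board's. Its flange top is 42 mm above the board's top.
- sample_right: Fixed right-hand sample, the mirror image of the loose bracket (cheek across the -y end, hole towards +y), on an equal plate beside the other bay.
- bay_left (a point): Centre of the yellow bay beside the left-hand sample, at floor level, 24 mm above the bench; axes as the board's. The 80 mm bracket centred here has 12.5 mm to spare at each end of the 105 mm bay.
- knob_axis (a point): Point on the vertical axis of the release knob at the height of the lever's centre line, 69 mm above the bench, at x = +100, y = 0 mm of the board; axes as the board's. The hub is a black knob of 48 mm diameter; its steel cap's top is 74 mm above the bench.
- lever (a point): On the lever's centre line 60 mm from the knob's axis, 69 mm above the bench, 39 mm clear of the board; x axis outwards along the lever. A level steel bar 12 mm thick from hub to a 22 mm red ball centred 80 mm from the axis. At knob 0 it points 2.18 rad counter-clockwise of the board's +x (to +y, a little to -x); clockwise carries it past +y towards +x.
- knob (a joint): Knob angle in rad, growing clockwise seen from above. A sprung over-centre detent holds it on a stop at 0 (pins up): it resists with about 0.3 N m at first (5 N at the lever point), less as it nears 0.6; past that it snaps on by itself and is held on the other stop at 1.2 (pins down).
- hammer: Loose hammer 260 mm long lying on the bench beyond the board's +y end; leave alone.
- screwdriver: Loose screwdriver 200 mm long lying on the bench beyond the board's -y end; leave alone.
- paste: Loose jar, 56 mm in diameter and 60 mm high, standing beyond the -y end of the board; leave alone.
- punchbox: Fixed dark wooden box 90 x 120 x 45 mm with upright punches up to 105 mm above the bench, on the bench near the +y, +x corner of the board; leave alone.
Things that resemble listed ones, but are neither listed nor needed, are in the scene too. Leave any blue or turquoise look-alike of the bracket alone.

How it is judged:
On the way, in this order (a step that is already met when the one before it is completed fails the run):
1. the knob has clicked past its detent while the bracket is still in the middle (value of joint knob above 1 rad and distance of bracket from where it was at the start of the episode below 0.03 m), for 0.2 s.
2. the bracket lies at rest in the bay of its own hand (value of joint knob above 1 rad and horizontal distance between bracket and bay_left below 0.02 m and z of bracket in the frame of bay_left below 0.005 m and angle between bracket's own z axis and vertical below 0.12 rad and angle between the y axis of bracket and the y axis of board, either way round below 0.2 rad and linear speed of bracket below 0.01 m/s), for 0.2 s.
At the end, for the whole second after the job is handed in: The knob rests past its click (over 1.0 rad) and the bracket is at rest, flat (within 0.12 rad) on the channel floor, along the channel (within 0.2 rad), its origin within 20 mm of the centre of the bay beside the left-hand sample (all of step 2); the robot touches nothing.
It fails at once if the bracket is lifted out of the channel (over 15 mm off its floor) (height (world z) of bracket above 0.039 m).
It fails at once if the hammer is moved more than 20 mm (distance of hammer from where it was at the start of the episode above 0.02 m).
It fails at once if the screwdriver is moved more than 20 mm (distance of screwdriver from where it was at the start of the episode above 0.02 m).
It fails at once if the paste is moved more than 20 mm (distance of paste from where it was at the start of the episode above 0.02 m).
It fails at once if the punch box is hit (contact force between any of the arm, the fingers and punchbox above 8 N).
It also fails if it takes over 40 s, if anything falls off the work surface, if the arm or the gripper's body presses on something with over 40 N, if the wrist force passes 120 N, or if a joint passes its speed limit or range.

## Working session

There is one attempt and no reset: what is moved stays moved. The work goes in short steps, Python scripts to look and compute and a tool call to move; the robot and the scene stay as the last step left them, time stands still between calls to the robot, and variables do not carry over. Pictures are saved under pics/ and viewed, at most 10 in all, crops included, and the job is handed in when it is done.

Besides the shell and the picture viewer there is one more tool, called after "Call:" as name(argument=value, ...) on one line, values as JSON. jog_arm: Moves the arm, as the interface text tells. Its arguments: {"type":"object","properties":{"commands":{"type":"array"},"squeeze":{"type":"number"}},"required":["commands"]}

```bash
mkdir -p pics; cat > h.py <<'E'
import numpy as np, cv2, pickle
from workcell import arm
def grab(n):
    s=arm.state(); c=arm.capture(n); c['state']=s
    pickle.dump(c,open(n+'.pkl','wb')); return c
def load(n): return pickle.load(open(n+'.pkl','rb'))
def save(c,f): cv2.imwrite('pics/'+f,c['color'][:,:,::-1])
def ray(c,u,v):
    K=c['K']; a=np.array(c['attitude'])
    d=np.array([(u-K[0,2])/K[0,0],-(v-K[1,2])/K[1,1],-1.]); return np.array(c['position']),a@d
def onz(c,u,v,z):
    p,d=ray(c,u,v); return p+d*(z-p[2])/d[2]
def proj(c,P):
    a=np.array(c['attitude']); q=a.T@(np.array(P)-c['position']); K=c['K']
    return K[0,0]*q[0]/-q[2]+K[0,2], K[1,1]*-q[1]/-q[2]+K[1,2]
E
python3 - <<'E'
from h import *
for n in('top','side'):
    c=grab(n); save(c,n+'1.png'); print(n,c['K'],c['position'],c['attitude'],[k for k in c])
E
```

```text
top [[437.229059     0.         277.71457572]
 [  0.         437.229059   208.4374331 ]
 [  0.           0.           1.        ]] [ 0.49108743 -0.0347889   1.04630616] [[-0.02302949  0.99757919 -0.0656156 ]
 [-0.9996875  -0.02234039  0.01121668]
 [ 0.00972365  0.0658534   0.99778193]] ['color', 'K', 'position', 'attitude', 'state']
side [[406.45976066   0.         286.81738129]
 [  0.         406.45976066 205.26957414]
 [  0.           0.           1.        ]] [0.26866475 0.81524695 0.70281775] [[-0.9578729   0.15717005 -0.24036864]
 [-0.28682888 -0.56564664  0.77315786]
 [-0.01444646  0.80953163  0.5868985 ]] ['color', 'K', 'position', 'attitude', 'state']
```

View pics/top1.png

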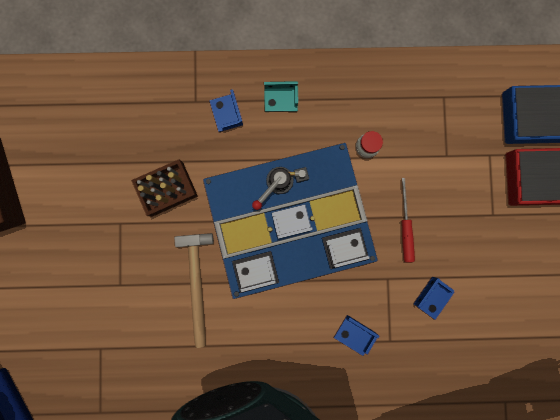

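View pics/side1.png

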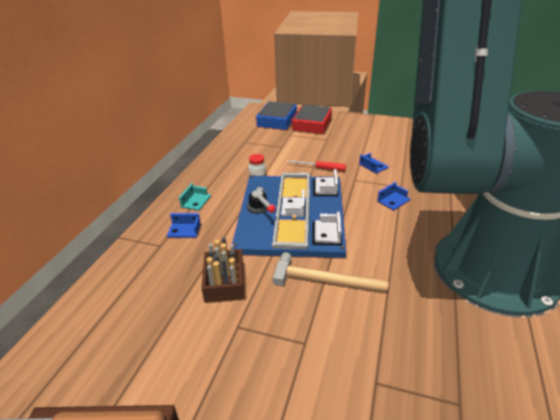

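The top view shows the aluminium bracket at (291,220) with its hole towards -y (right). The yellow bays are at (246,233) and (335,210), the samples at (255,272) and (347,249), the knob at (280,180) and the red ball at (257,205).

Possible mix-ups:
- **Bracket:** blue look-alikes at (226,112), (356,336) and (434,298), and a turquoise one at (281,97). The samples also look like it.
- **Lever:** the grey fitting at (302,175).

Next I'll fit the board and view one close crop.

```bash
cat >> h.py <<'E'
def board(c):
    hsv=cv2.cvtColor(c['color'],cv2.COLOR_RGB2HSV)
    m=cv2.inRange(hsv,(98,110,40),(122,255,255)); m=cv2.morphologyEx(m,cv2.MORPH_CLOSE,np.ones((15,15)))
    k=max(cv2.findContours(m,cv2.RETR_EXTERNAL,cv2.CHAIN_APPROX_NONE)[0],key=cv2.contourArea)
    pts=np.array([onz(c,u,v,.024)[:2] for u,v in k[:,0]],np.float32)
    return cv2.minAreaRect(pts)
E
python3 - <<'E'
from h import *
c=load('top'); (cx,cy),(w,h),a=board(c); print('rect',cx,cy,w,h,a)
a=np.radians(a)
ax=np.array([np.cos(a),np.sin(a)])   # w axis
if w>h: ax=np.array([-ax[1],ax[0]])
if ax[0]<0: ax=-ax
th=np.arctan2(ax[1],ax[0]); R=np.array([[np.cos(th),-np.sin(th)],[np.sin(th),np.cos(th)]])
o=np.array([cx,cy])-R@[.005,0]
print('board',o,th)
hsv=cv2.cvtColor(c['color'],cv2.COLOR_RGB2HSV)
def cents(m,n,z):
    for k in sorted(cv2.findContours(m,0,1)[0],key=cv2.contourArea)[::-1][:n]:
        M=cv2.moments(k); u,v=M['m10']/M['m00'],M['m01']/M['m00']; p=onz(c,u,v,z)[:2]; print((round(u),round(v)),M['m00'],p.round(4),'board',(R.T@(p-o)).round(4))
print('yellow');cents(cv2.inRange(hsv,(20,120,90),(32,255,255)),2,.024)
red=cv2.inRange(hsv,(0,150,70),(8,255,255))|cv2.inRange(hsv,(172,150,70),(180,255,255)); red[:,:200]=0;red[:,320:]=0;red[:130]=0;red[300:]=0
print('ball');cents(red,2,.069)
np.savez('b.npz',o=o,th=th,R=R)
x=c['color'][135:305,195:385]; cv2.imwrite('pics/crop.png',cv2.resize(x,None,fx=4,fy=4,interpolation=cv2.INTER_CUBIC)[:600,:,::-1])
print(arm.state()['time'],arm.state()['eef_rot'])
for q in [(.1,0,.069),(-.005,.051,.036),(-.005,-.051,.036),(0.1+.08*np.cos(2.18),.08*np.sin(2.18),.069)]:
    w=o+R@q[:2]; print(q,w,proj(c,[*w,q[2]]))
E
```

```text
rect 0.5320958495140076 -0.07354861497879028 0.287433385848999 0.3462791442871094 13.215287208557129
board [ 0.52722826 -0.07469167] 0.23065027338601246
yellow
(246, 233) 1304.5 [0.5023 0.0301] board [-0.0003  0.1078]
(335, 210) 1292.5 [ 0.5514 -0.1795] board [-0.0005 -0.1076]
ball
(256, 205) 54.0 [0.5651 0.0016] board [0.0543 0.0656]
0.1 [[ 9.64348403e-01  2.64635770e-01 -2.58305301e-04]
 [ 2.64635896e-01 -9.64347916e-01  9.69675433e-04]
 [ 7.51462578e-06 -1.00346181e-03 -9.99999497e-01]]
(0.1, 0, 0.069) [ 0.62458005 -0.05183061] (np.float64(279.69576372237395), np.float64(177.6958755913236))
(-0.005, 0.051, 0.036) [ 0.51070153 -0.02618531] (np.float64(269.53692767098323), np.float64(228.8670563306369))
(-0.005, -0.051, 0.036) [ 0.53401981 -0.12548414] (np.float64(312.21862541166945), np.float64(217.80400130414685))
(np.float64(0.05422283433180505), np.float64(0.06560831580970994), 0.069) [0.5650164  0.00157512] (np.float64(256.4873284324716), np.float64(204.60840176899873))
```

View pics/crop.png

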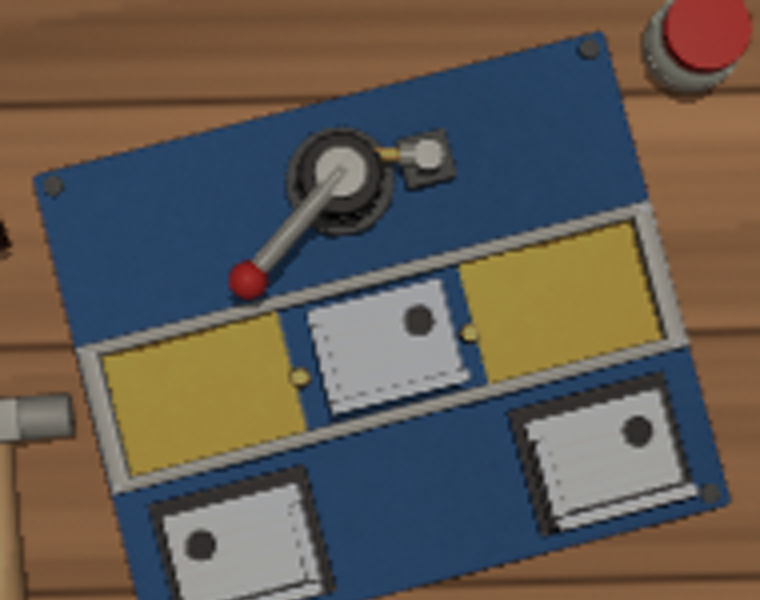

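The fit holds up: the bay centres come out at ±107.7 mm and the ball is within 0.2 mm of the expected place. The crop confirms that the loose bracket (hole to the right, at (419,320)) matches the right-hand (-y) sample (hole at (638,430)), so the target bay is board (0, -0.1075). The steel fitting at (428,155) in the crop is on the other side of the knob, so it is out of the way. Next I'll move the arm over.

Call:
jog_arm(commands=[{"grip": 0,"linear": [30,-29,0],"spin": 0},{"grip": 0,"linear": [30,-29,0],"spin": 0},{"grip": 0,"linear": [30,-29,0],"spin": 0},{"grip": 0,"linear": [30,-29,0],"spin": 0},{"grip": 0,"linear": [30,-29,0],"spin": 0},{"grip": 0,"linear": [30,-29,0],"spin": 0},{"grip": 0,"linear": [30,-29,0],"spin": 0},{"grip": 0,"linear": [30,-29,0],"spin": 0},{"grip": 0,"linear": [30,-29,0],"spin": 0},{"grip": 0,"linear": [30,-29,0],"spin": 0},{"grip": 0,"linear": [30,-29,0],"spin": 0},{"grip": 0,"linear": [30,-29,0],"spin": 0}])

```text
time: 1.3
tool_pos: [0.4408, -0.2426, 0.2139]
eef_rot: [[0.964, 0.265, -0.0], [0.265, -0.964, 0.0], [-0.0, -0.0, -1.0]]
ft_force: [1.2, -1.4, 0.6]
gripper_width: 0.0002
grasp_force: 0.0
```

Call:
jog_arm(commands=[{"grip": 0,"linear": [30,-29,0],"spin": 0},{"grip": 0,"linear": [30,-29,0],"spin": 0},{"grip": 0,"linear": [30,-29,0],"spin": 0},{"grip": 0,"linear": [30,-29,0],"spin": 0},{"grip": 0,"linear": [30,-29,0],"spin": 0},{"grip": 0,"linear": [20,-20,0],"spin": 0},{"grip": 0,"linear": [0,0,0],"spin": 0.1},{"grip": 0,"linear": [0,0,0],"spin": 0.1},{"grip": 0,"linear": [0,0,0],"spin": 0.1},{"grip": 0,"linear": [0,0,0],"spin": 0.1},{"grip": 0,"linear": [0,0,0],"spin": 0.1},{"grip": 0,"linear": [0,0,0],"spin": 0}])

```text
time: 2.5
tool_pos: [0.5604, -0.0401, 0.2137]
eef_rot: [[0.973, -0.232, -0.0], [-0.232, -0.973, 0.0], [-0.0, 0.0, -1.0]]
ft_force: [-0.5, -0.1, 1.0]
gripper_width: 0.0003
grasp_force: 0.0
```

Call:
jog_arm(commands=[{"grip": 0,"linear": [0,0,0],"spin": 0.1},{"grip": 0,"linear": [0,0,0],"spin": 0.1},{"grip": 0,"linear": [0,0,0],"spin": 0.1},{"grip": 0,"linear": [0,0,0],"spin": 0.1},{"grip": 0,"linear": [0,0,0],"spin": 0.1},{"grip": 0,"linear": [0,0,20],"spin": 0},{"grip": 0,"linear": [0,0,20],"spin": 0},{"grip": 0,"linear": [0,0,0],"spin": 0},{"grip": 0,"linear": [0,0,0],"spin": 0}])

```text
time: 3.4
tool_pos: [0.5605, -0.0401, 0.1741]
eef_rot: [[0.745, -0.667, -0.001], [-0.667, -0.745, 0.0], [-0.001, 0.0, -1.0]]
ft_force: [0.1, -0.0, 1.0]
gripper_width: 0.0006
grasp_force: 0.0
```

```bash
cat >> h.py <<'E'
def to(tx,ty,z):
    b=np.load('b.npz'); s=arm.state(); T=np.array(s['eef_rot']); w=np.append(b['o']+b['R']@[tx,ty],z)
    p=np.append(b['R'].T@(np.array(s['tool_pos'])[:2]-b['o']),s['tool_pos'][2])
    print('t',s['time'],'board pos',(p*1000).round(1),'tool x angle in board',round(np.arctan2(T[1,0],T[0,0])-float(b['th']),3),'shift mm',(T.T@(w-s['tool_pos'])*1000).round(1),'F',np.round(s['ft_force'],1),'w',s['gripper_width'])
E
python3 -c "
from h import *
to(.0426,.0332,.052)"
```

```text
t 3.4 board pos [ 40.3  26.1 174.1] tool x angle in board -0.961 shift mm [ -4.4  -6.  122.1] F [ 0.1 -0.   1. ] w 0.0005854528436787118
```

Call:
jog_arm(commands=[{"grip": 0,"linear": [-4,-3,20],"spin": 0},{"grip": 0,"linear": [0,0,25],"spin": 0},{"grip": 0,"linear": [0,0,25],"spin": 0},{"grip": 0,"linear": [0,0,20],"spin": 0},{"grip": 0,"linear": [0,0,16],"spin": 0},{"grip": 0,"linear": [0,0,16],"spin": 0},{"grip": 0,"linear": [0,0,0],"spin": 0},{"grip": 0,"linear": [0,0,0],"spin": 0}])

```text
time: 4.2
tool_pos: [0.5599, -0.0352, 0.0523]
eef_rot: [[0.744, -0.668, 0.0], [-0.668, -0.744, -0.0], [0.0, -0.0, -1.0]]
ft_force: [-0.2, -0.3, 0.2]
gripper_width: 0.0002
grasp_force: 0.0
```

```bash
python3 -c "
from h import *
to(.0426,.0332,.052)
c=grab('wrist'); save(c,'wrist1.png')"
```

```text
t 4.2 board pos [40.9 30.9 52.3] tool x angle in board -0.963 shift mm [-0.9 -2.7  0.3] F [-0.2 -0.3  0.2] w 0.00024520264800376764
```

View pics/wrist1.png

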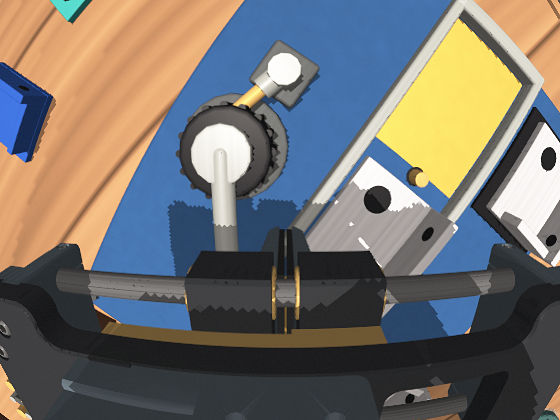

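The wrist view shows the lever at (225,220) just to the left (-y tool) of the closed fingers at (287,240), with a clear gap. I'll push along the arc.

Call:
jog_arm(commands=[{"grip": 0,"linear": [0,-5,0],"spin": 0},{"grip": 0,"linear": [0,-5,0],"spin": 0},{"grip": 0,"linear": [-1.7,-6,0],"spin": 0.1},{"grip": 0,"linear": [-1.7,-6,0],"spin": 0.1},{"grip": 0,"linear": [-1.7,-6,0],"spin": 0.1},{"grip": 0,"linear": [-1.7,-6,0],"spin": 0.1}])

```text
time: 4.85
tool_pos: [0.5809, -0.007, 0.0524]
eef_rot: [[0.421, -0.907, 0.0], [-0.907, -0.421, -0.0], [0.0, -0.0, -1.0]]
ft_force: [-0.5, -1.5, 2.8]
gripper_width: 0.0001
grasp_force: 1.2
```

Call:
jog_arm(commands=[{"grip": 0,"linear": [-1.7,-6,0],"spin": 0.1},{"grip": 0,"linear": [-1.7,-6,0],"spin": 0.1},{"grip": 0,"linear": [-1.7,-6,0],"spin": 0.1},{"grip": 0,"linear": [-1.7,-6,0],"spin": 0.1},{"grip": 0,"linear": [0,0,0],"spin": 0},{"grip": 0,"linear": [0,0,0],"spin": 0}])

```text
time: 5.45
tool_pos: [0.6015, 0.0061, 0.0521]
eef_rot: [[0.038, -0.999, 0.0], [-0.999, -0.038, 0.0], [-0.0, -0.0, -1.0]]
ft_force: [0.7, -0.2, -0.7]
gripper_width: -0.0
grasp_force: 0.0
```

```bash
python3 -c "
from h import *
to(-.005,.085,.14)
c=grab('wrist'); save(c,'wrist2.png')"
```

```text
t 5.45 board pos [90.8 61.7 52.1] tool x angle in board -1.763 shift mm [ -4.6  98.4 -87.9] F [ 0.7 -0.2 -0.7] w -2.7498833229673775e-05
```

View pics/wrist2.png

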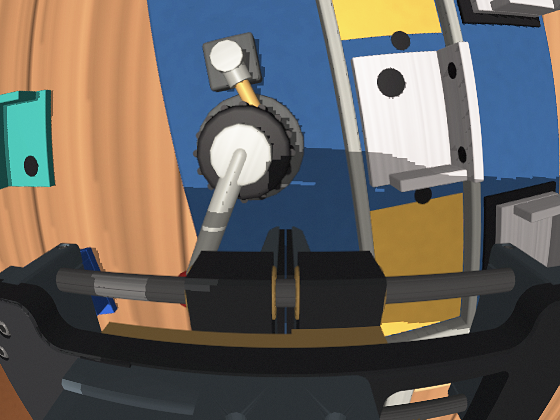

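The knob has clicked over: the lever has sprung away from the fingers to (215,215), and both pin holes, (400,40) and (423,195), are dark and flush. The bracket is still centred. Next I'll lift, cross over and go down behind the bracket's +y end.

Call:
jog_arm(commands=[{"grip": 0,"linear": [0,5,-25],"spin": 0},{"grip": 0,"linear": [0,5,-25],"spin": 0},{"grip": 0,"linear": [0,0,0],"spin": -0.1},{"grip": 0,"linear": [0,0,0],"spin": -0.093},{"grip": 0,"linear": [-8,30,0],"spin": 0},{"grip": 0,"linear": [-8,30,0],"spin": 0},{"grip": 0,"linear": [-2,26,0],"spin": 0},{"grip": 0,"linear": [0,0,0],"spin": 0},{"grip": 0,"linear": [0,0,0],"spin": 0}])

```text
time: 6.4
tool_pos: [0.5037, 0.0032, 0.1023]
eef_rot: [[0.229, -0.973, 0.001], [-0.973, -0.229, 0.0], [0.0, -0.001, -1.0]]
ft_force: [-0.5, -0.1, 0.2]
gripper_width: 0.0007
grasp_force: 0.0
```

```bash
python3 -c "
from h import *
to(-.005,.078,.033)
c=grab('wrist'); save(c,'wrist3.png')"
```

```text
t 6.4 board pos [ -5.1  81.2 102.3] tool x angle in board -1.571 shift mm [ 3.1 -0.  69.3] F [-0.5 -0.1  0.2] w 0.0007129790345424681
```

View pics/wrist3.png

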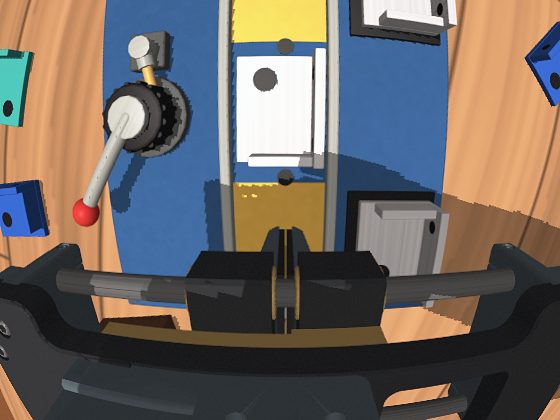

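The lever is at its far stop (ball at (86,212)), and the fingers are lined up over the bay behind the bracket's cheek (282,160). I'll lower them and push.

Call:
jog_arm(commands=[{"grip": 0,"linear": [0,0,25],"spin": 0},{"grip": 0,"linear": [0,0,25],"spin": 0},{"grip": 0,"linear": [0,0,19],"spin": 0},{"grip": 0,"linear": [0,0,0],"spin": 0},{"grip": 0,"linear": [5,0,0],"spin": 0},{"grip": 0,"linear": [5,0,0],"spin": 0},{"grip": 0,"linear": [5,0,0],"spin": 0},{"grip": 0,"linear": [5,0,0],"spin": 0},{"grip": 0,"linear": [5,0,0],"spin": 0},{"grip": 0,"linear": [5,0,0],"spin": 0}])

```text
time: 7.45
tool_pos: [0.5106, -0.0264, 0.0332]
eef_rot: [[0.229, -0.973, 0.0], [-0.973, -0.229, 0.0], [0.0, -0.0, -1.0]]
ft_force: [-0.3, 1.4, 1.2]
gripper_width: 0.0003
grasp_force: 0.7
```

Call:
jog_arm(commands=[{"grip": 0,"linear": [5,0,0],"spin": 0},{"grip": 0,"linear": [5,0,0],"spin": 0},{"grip": 0,"linear": [5,0,0],"spin": 0},{"grip": 0,"linear": [5,0,0],"spin": 0},{"grip": 0,"linear": [5,0,0],"spin": 0},{"grip": 0,"linear": [5,0,0],"spin": 0},{"grip": 0,"linear": [5,0,0],"spin": 0},{"grip": 0,"linear": [5,0,0],"spin": 0},{"grip": 0,"linear": [5,0,0],"spin": 0},{"grip": 0,"linear": [5,0,0],"spin": 0},{"grip": 0,"linear": [0,0,0],"spin": 0}])

```text
time: 8.55
tool_pos: [0.5221, -0.0752, 0.0329]
eef_rot: [[0.229, -0.973, 0.0], [-0.973, -0.229, -0.0], [0.0, -0.0, -1.0]]
ft_force: [-0.4, 0.2, -0.2]
gripper_width: 0.0007
grasp_force: 0.0
```

```bash
python3 -c "
from h import *
to(-.005,-.0515,.033)
c=grab('wrist'); save(c,'wrist4.png')"
```

```text
t 8.55 board pos [-5.1  0.7 32.9] tool x angle in board -1.57 shift mm [52.2 -0.1 -0.1] F [-0.4  0.2 -0.2] w 0.0006924915560641267
```

View pics/wrist4.png

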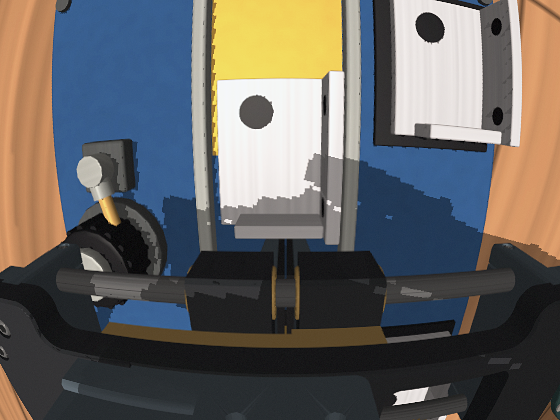

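The bracket is sliding straight ahead of the fingers, entering the correct bay (far end at row 78). I'll carry on for 52 mm, slowing at the end.

Call:
jog_arm(commands=[{"grip": 0,"linear": [5,0,0],"spin": 0},{"grip": 0,"linear": [6,0,0],"spin": 0},{"grip": 0,"linear": [6,0,0],"spin": 0},{"grip": 0,"linear": [6,0,0],"spin": 0},{"grip": 0,"linear": [6,0,0],"spin": 0},{"grip": 0,"linear": [6,0,0],"spin": 0},{"grip": 0,"linear": [5,0,0],"spin": 0},{"grip": 0,"linear": [4,0,0],"spin": 0},{"grip": 0,"linear": [3,0,0],"spin": 0},{"grip": 0,"linear": [3,0,0],"spin": 0},{"grip": 0,"linear": [2,0,0],"spin": 0},{"grip": 0,"linear": [0,0,0],"spin": 0}])

```text
time: 9.8
tool_pos: [0.534, -0.1254, 0.033]
eef_rot: [[0.229, -0.973, 0.0], [-0.973, -0.229, -0.0], [0.0, -0.0, -1.0]]
ft_force: [0.1, 0.2, -0.4]
gripper_width: 0.0006
grasp_force: 0.0
```

Call:
jog_arm(commands=[{"grip": 0,"linear": [-5,0,0],"spin": 0},{"grip": 0,"linear": [-20,0,0],"spin": 0},{"grip": 0,"linear": [-20,0,-10],"spin": 0},{"grip": 0,"linear": [0,0,-40],"spin": 0},{"grip": 0,"linear": [-20,0,-40],"spin": 0},{"grip": 0,"linear": [-40,20,-20],"spin": 0},{"grip": 0,"linear": [-40,20,0],"spin": 0},{"grip": 0,"linear": [-40,20,0],"spin": 0},{"grip": 0,"linear": [-40,20,0],"spin": 0},{"grip": 0,"linear": [0,0,0],"spin": 0},{"grip": 0,"linear": [0,0,0],"spin": 0}])

```text
time: 10.9
tool_pos: [0.404, 0.0762, 0.1432]
eef_rot: [[0.232, -0.973, 0.001], [-0.973, -0.232, 0.0], [0.0, -0.001, -1.0]]
ft_force: [0.4, -0.6, 0.8]
gripper_width: 0.0006
grasp_force: 0.0
```

```bash
python3 - <<'E'
from h import *
to(0,0,.2)
c=grab('top'); cv2.imwrite('pics/crop2.png',cv2.resize(c['color'][135:305,195:385],None,fx=3.5,fy=3.5,interpolation=cv2.INTER_CUBIC)[:,:,::-1])
b=np.load('b.npz')
for (u,v) in []: pass
for y in(-.0675,-.1075,-.1475): w=b['o']+b['R']@[-.002,y]; u,v=proj(c,[*w,.032]); print(y,round((u-195)*3.5),round((v-135)*3.5))
w=b['o']+b['R']@[-.002,-.1325]
E
```

```text
t 10.9 board pos [-85.4 175.  143.2] tool x angle in board -1.568 shift mm [175.3 -84.9 -56.8] F [ 0.4 -0.6  0.8] w 0.0006013587988146847
-0.0675 433 279
-0.1075 491 264
-0.1475 549 249
```

View pics/crop2.png

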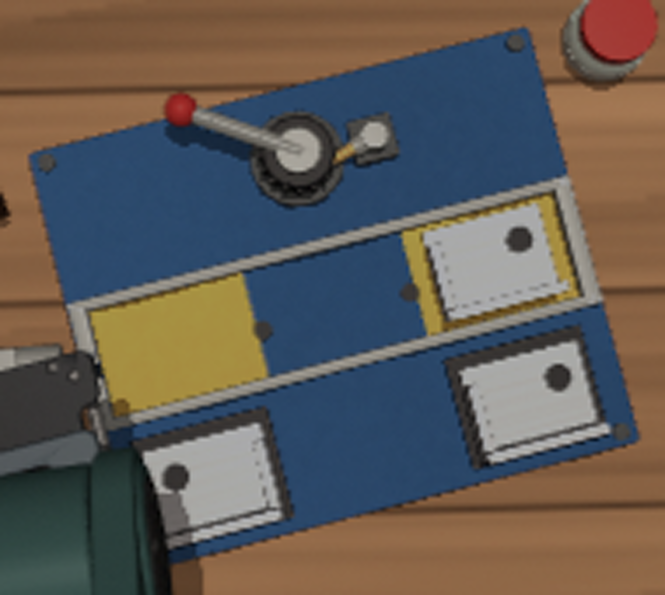

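The bracket lies in the bay beside the same-hand sample, with yellow visible at both ends. Its ends at about (433,276) and (555,246) are within 4 mm or so of the predicted (433,279) and (549,249). The lever is past its click and the pins are down, so I'm handing in.

```bash
python3 -c "
from h import *
print(arm.close_job())"
```

```text
the job is handed in; nothing more can be done
None
```

I handed the job in at about 11 s of the 40 s allowed: the last top-camera view shows the knob clicked over, the pins down and the bracket within a few mm of the centre of the left-hand (-y) bay; no verdict came back.

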